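# Weigh the glazed bell on the spring scale

## Task

Weigh the green-glazed bell: hang it by its loop in the dip of the spring scale's hook, letting the hook take the weight gradually and gently, so that neither bell nor hook jerks or drops when you let go. Once the bell hangs still by itself, slide the red marker level with the orange pointer to record the reading, and leave everything else where it stands.

Things in the scene. Friction and masses are not known exactly. Their poses are not given: they have to be found in the camera images.
- green_bell: The bell to weigh: dark green glazed ceramic with white bands. Origin: centre of underside, z up. Foot flare 62 mm across (up to 22 mm high), straight round waist 48 mm across from 22 to 56 mm high, dome top at 66 mm; 111 mm high with the loop. The loop stands in the bell's own y-z plane: a hook passes through it along the bell's x. Weight unknown, 1.5 to 5.2 N.
- green_bell_loop (a point): Inside top of the green bell's loop, 103 mm above its underside, on its axis: the point that rests in the hook's dip. Loop of 8 mm round bar, opening 28 mm wide, from the dome (66 mm high) to 103 mm, pointed at the top so that it centres itself on the hook.
- scale: Spring scale, blue base 170 x 260 x 20 mm (fixed). Origin at the underside near its middle; x points from the hook's tip back to the columns, y left, z up. Steel columns 16 and 12 mm thick at x = 60 mm, y = -70 (hook) and y = +70 mm (marker), joined by a crossbar at 325 to 345 mm. Hook and marker stick out to -x. White strip with 10 mm ticks between the columns, seen only.
- hook: Sprung carriage with the hook, on the -y column; origin at x = 50, y = -70 mm of the scale, 235 mm up when empty. Slides down against a spring of 60 N/m (26 to 86 mm for the bell, 100 mm at most), barely damped; delicate, not to be moved faster than 0.1 m/s. 7 mm wire runs out to the scale's -x, wire centre 12 mm above the origin, as far as 85 mm out, then the dip.
- hook_seat (a point): Top of the wire at the bottom of the hook's dip: 100 mm out (scale's -x) from the hook origin, 3.5 mm above it; moves with the hook. The dip is 12 mm deep on the carriage side; on the far side the wire ends in an upturned tip 116 mm out, its top 14 mm above this point.
- pointer_tip (a point): Free end of the orange pointer bar (4 mm thick) that the hook carriage carries towards the marker; it goes up and down with the hook, at the height of the hook origin.
- marker_tip (a point): Tip of the red marker's side finger, facing the pointer tip with a gap of 10 mm in y. The reading is recorded when it is at the height of the pointer tip.
- marker_tab (a point): On top of the red marker's tab, 70 mm in front of the marker body (towards the scale's -x), 6 mm above the marker tip's height. The tab is 14 mm wide (y), 12 mm high, 90 mm long towards -x; it may be pushed down from above or pinched across y.
- marker (a joint): Height of the red marker on its column, m: grows as it slides DOWN, -0.045 (top) to 0.11; 0 is level with the pointer of the empty scale. Held by about 2.5 N of friction, stays where it is left.
- white_bell_a: White bell with blue bands, same shape as the green one; must stay where it stands.
- white_bell_b: Another such white bell; must stay where it stands.
- glaze_jar: Green jar with white lid, 60 mm across, 75 mm high, origin under its centre; leave alone.
- water_cup: Clear cup, 60 mm across, 85 mm high, origin under its centre; leave alone.
- mug: Dark green mug, 84 mm across, 90 mm high, origin under its centre; leave alone.
- whistle: Round terracotta whistle with a stub, about 66 mm across, 55 mm high, origin under its centre; leave alone.
- test_tile: Blue glaze test tile 80 x 80 x 8 mm lying flat, origin under its centre; leave alone.
Mind the look-alikes: they are no part of the job. Leave any purple or yellow look-alike of the green_bell alone.

How it is judged:
By the outcome, as a careful person would: the job done as asked, in the order asked, and still so for the second after the job is handed in, with the robot touching nothing.
It also fails if it takes over 72 s, if anything falls off the work surface, if the arm or the gripper's body presses on something with over 40 N, if the wrist force passes 120 N, or if a joint passes its speed limit or range.

## Robot

A 6-joint arm with a two-finger parallel gripper is mounted at the origin on the work surface. World frame = base frame: x ahead of the robot, y to its left, z up, the work surface at z = 0. Lengths are in m, angles in rad, forces in N, time in s.
With the tool pointing down it reaches from about 0.4 to 0.925 m from the base axis. Payload 3.4 kg.
Tool frame: the origin (TCP) lies at the very end of the fingers, on their centre line; the grasp point (between the pads) lies 19 mm behind it; z points along the fingers, y is the line along which they close (so a half turn about z gives the same grasp; the last joint's range is limited). The gripper opens to 85 mm and grips with 20 to 120 N. Pads are 22 mm wide; open, the fingers measure 114 mm over their backs; the gripper's body (76 mm by 85 mm) begins 54 mm behind the grasp point. The pads swing forward as they close: fully open they stand 13 mm farther back than shut.
Start: joints at [1.133, 0.307, 1.506, -0, 1.328, -0.073], TCP at [0.205, 0.537, 0.231] pointing down, gripper open.
Joint ranges: [-3.12, 3.12], [-1.05, 2.28], [0.14, 2.33], [-1.42, 4.57], [0.1, 2.73], [-2.68, 2.68]. Speed limits (rad/s): [2.57, 2.57, 3.14, 3.14, 3.14, 3.14].

## Interface

Orientations are given as a rotation vector (axis times angle).
In Python, from cell import bot, get_image, search_frame gives the robot as it stands. The module is installed in compiled form; this text tells all that it offers.
- The arm moves only by the shell command python3 -m inch 'ROWS' [FORCE]. ROWS is JSON, a list of rows, each a list of 5 numbers: the closure, from 0 (fully open) to 1 (shut), then the shift along the tool's x, y, z in m, then the turn about the tool's z in degrees. A call has 1 to 12 rows; each row shifts and turns the commanded pose from where the row before left it, along the tool's axes as they then stand; what a row does not reach is not made up. A row lasts 1/10 s, in which the tool goes at most 50 mm and 8.59 degrees, less where a joint would pass 70% of its speed; a pose out of reach is approached as far as the arm can. A call with a gripper value outside its range is refused whole. The fingers move at their own pace and stop on an object; FORCE is the grip in N (left out, the last holds). Time passes only in rows, so rows that do not move let the fingers close. It gives the time, the measured TCP pose, the force, the opening and the grip force at its end, in the units of the state.
- bot.sense(): the state, without advancing time (a new reading comes with each control period).
- get_image(name): name is "scene" or "side" or "wrist"; returns a dict with "img" (400x640x3 uint8, red, green, blue), "depth" (400x640 float32, m along the optical axis (not along the pixel's ray), 0 where there is no reading), "fx", "fy", "cx", "cy" (pixels), "k1" (the pictures are not rectified: a ray, as slopes to the right and down, at radius r is drawn at 1 + k1 r^2 times it, then the intrinsics apply), "pose" (4x4, takes a point from camera to world coordinates). Camera axes: x right, y up, looking along -z (the intrinsics and any distortion apply to the point x, -y, -z); pixel columns grow to the right and rows downward; lengths in m; the calibration is good to about 2 mm. A picture is of the moment at which its call begins.
- bot.close_job(): hands the job in; it is judged then, once.
Trained networks look in the newest picture that a camera, given by its name, has taken for a name from the list of things; names that differ only in an ending like _2 or _b are one class to them, and where a whole thing is asked for, a point or a joint stands for the part that bears it (a point fixed in the world has none). Each returns a list of dicts, best first, with "score" (0 to 1); they miss things now and then, are a little off and sometimes report something else, mostly with a low value. They report only what shows in the picture. A call takes as long as a camera call. They do not tell look-alikes from the thing itself.
- search_frame(query, camera): "centre" ([x, y, z] in m, in the coordinates of the camera as it stood for that picture, good to about 4 mm: the middle of the surface that is visible of it).
The state is a dict: "clock": time; "q": joint angles; "joint_vel": joint speeds; "effort": joint torques, N m; "eef_pos": TCP position; "tcp_rot": TCP orientation; "ft_force": force on the tool from outside, world axes, zero at the start; "moment": the same for the moment, N m; "finger_gap": finger opening in m; "finger_force": force on a finger pad.
Only numpy, scipy, OpenCV 4.12 (cv2) and the standard library are available. Lean on these libraries where they do the work, as an engineer would, in place of code of your own. Each camera call takes 0.05 s, during which the arm holds its last target. There are 200 camera calls.

## Working session

There is one attempt and no reset: what is moved stays moved. The work goes in short steps, Python scripts to look and compute and a shell command to move; the robot and the scene stay as the last step left them, time stands still between calls to the robot, and variables do not carry over. Pictures are saved under pics/ and viewed, at most 10 in all, crops included, and the job is handed in when it is done.

```bash
mkdir -p pics; cat > h.py <<'E'
import numpy as np, cv2
from cell import bot,get_image,search_frame
def world(c,p): return (c["pose"]@np.append(p,1))[:3]
def pix(c,w):
    p=np.linalg.inv(c["pose"])@np.append(w,1); a,b=p[0]/-p[2],-p[1]/-p[2]; s=1+c["k1"]*(a*a+b*b)
    return np.array([c["cx"]+c["fx"]*a*s,c["cy"]+c["fy"]*b*s])
def cloud(c):
    v,u=np.mgrid[0:400,0:640]; x0=(u-c["cx"])/c["fx"];y0=(v-c["cy"])/c["fy"];x,y=x0.copy(),y0.copy()
    for _ in range(8):
        s=1+c["k1"]*(x*x+y*y); x,y=x0/s,y0/s
    d=c["depth"]; P=np.stack([x*d,-y*d,-d],-1)
    W=P@c["pose"][:3,:3].T+c["pose"][:3,3]; W[d<=0]=np.nan
    return W
def save(c,n): cv2.imwrite("pics/"+n,c["img"][:,:,::-1])
E
python3 - <<'E'
from h import *
np.set_printoptions(precision=4,suppress=True)
for n in ["scene","side"]:
    c=get_image(n); save(c,n+"0.png"); np.savez(n+"0.npz",**c)
    print(n,c["pose"][:3,3],c["fx"],c["k1"])
    for q in ["green_bell","green_bell_loop","scale","hook","hook_seat","pointer_tip","marker_tip","marker_tab"]:
        for r in search_frame(q,n)[:5]:
            w=world(c,r["centre"]); print(q,round(r["score"],2),w,pix(c,w).round())
s=bot.sense();print(s)
E
```

```text
scene [1.4828 0.17   0.7658] 385.5436723600841 -0.09324938992570259
green_bell 0.93 [ 0.4411 -0.25    0.0418] [241. 212.]
green_bell 0.65 [ 0.3144 -0.3156  0.048 ] [235. 190.]
green_bell 0.57 [ 0.5478 -0.3025  0.0411] [215. 228.]
green_bell 0.56 [ 0.3334 -0.2012  0.0399] [263. 197.]
green_bell_loop 0.93 [ 0.44   -0.2492  0.0404] [241. 212.]
green_bell_loop 0.82 [ 0.5475 -0.2962  0.041 ] [217. 229.]
green_bell_loop 0.75 [ 0.3337 -0.2081  0.041 ] [262. 197.]
green_bell_loop 0.63 [ 0.3127 -0.3101  0.0524] [236. 189.]
green_bell_loop 0.23 [0.7115 0.0215 0.2435] [304. 213.]
scale 0.88 [0.7029 0.0827 0.0209] [327. 281.]
hook 0.71 [0.7109 0.019  0.2441] [303. 213.]
hook_seat 0.56 [0.7106 0.0215 0.2459] [304. 212.]
hook_seat 0.49 [0.5522 0.4861 0.0605] [470. 250.]
pointer_tip 0.94 [0.7132 0.0211 0.2526] [304. 211.]
pointer_tip 0.64 [ 0.4414 -0.2463  0.0424] [242. 212.]
marker_tip 0.45 [0.725  0.1575 0.2682] [360. 213.]
marker_tab 0.75 [0.7185 0.1536 0.2671] [359. 212.]
side [-0.0572 -0.8193  0.9278] 371.34188488732815 -0.0025914381980710064
green_bell 0.97 [ 0.523  -0.3192  0.05  ] [386. 277
[... 460 characters left out ...]
.3842 0.1798 0.0402] [267. 212.]
hook 0.8 [0.6801 0.0065 0.2505] [361. 159.]
hook_seat 0.66 [0.6848 0.0107 0.2479] [361. 158.]
hook_seat 0.37 [0.3851 0.1808 0.0387] [267. 212.]
pointer_tip 0.6 [0.6864 0.0065 0.2507] [362. 158.]
{'clock': 0.9, 'q': array([ 1.1325,  0.3067,  1.5064, -0.    ,  1.3284, -0.0735]), 'joint_vel': array([-0.0002,  0.0015, -0.0003, -0.0014, -0.0014,  0.0008]), 'effort': array([  0.0004, -45.7453, -25.234 ,  -0.0001,   0.0004,  -0.    ]), 'eef_pos': array([0.2052, 0.5372, 0.2314]), 'tcp_rot': array([0.5698, 3.0894, 0.0002]), 'ft_force': array([0.5594, 0.1165, 0.7157]), 'moment': array([ 0.0119, -0.0497, -0.031 ]), 'finger_force': 0.0, 'finger_gap': 0.08535408429261507}
```

View pics/scene0.png

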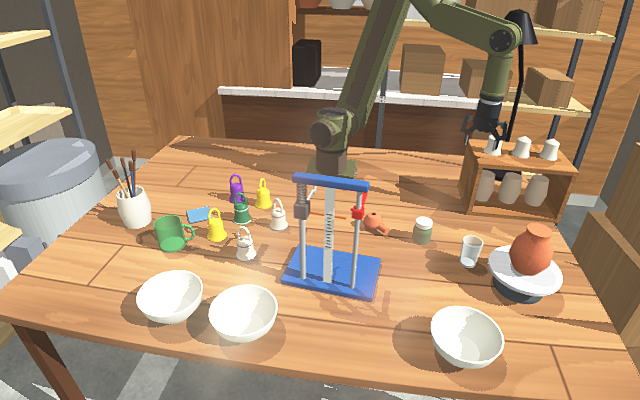

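View pics/side0.png

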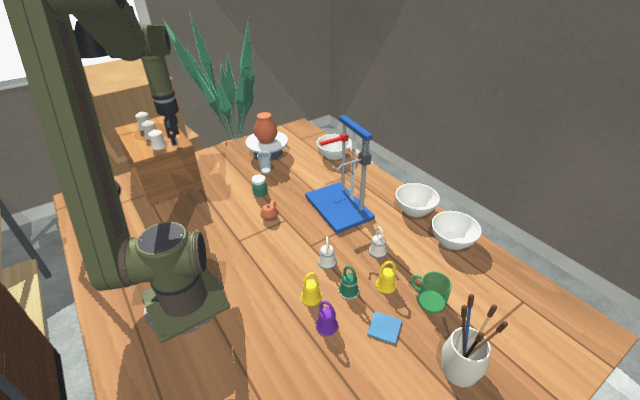

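Scene candidates: dark green bell with white bands (241,210), which I choose. Look-alikes are purple (236,188), yellow (263,193) and (216,226), white (278,213) and (245,244), and the green mug (170,233). In the side view the green bell is at (349,282). The scale's hook points towards the robot, and the red marker (358,200) is high up.

```bash
python3 - <<'E'
from h import *
np.set_printoptions(precision=4,suppress=True)
for n in ["scene","side"]:
    c=dict(np.load(n+"0.npz")); W=cloud(c); hsv=cv2.cvtColor(c["img"],cv2.COLOR_RGB2HSV); H,S,V=[hsv[...,i].astype(int) for i in range(3)]
    z=W[...,2]
    # blue base top
    m=(abs(H-110)<12)&(S>150)&(z>0.008)&(z<0.035)&(W[...,0]>.5)
    P=W[m][:,:2].astype(np.float32); print(n,"base",len(P),cv2.minAreaRect(P),np.median(W[m][:,2]))
    m=(abs(H-110)<12)&(S>150)&(z>0.3)&(z<.37)&(W[...,0]>.5); P=W[m]; 
    if len(P): print("bar",len(P),P.min(0),P.max(0),cv2.minAreaRect(P[:,:2].astype(np.float32)))
    m=((H<6)|(H>174))&(S>170)&(z>0.15)&(W[...,0]>.4)&(W[...,0]<.9); P=W[m]
    print("red",len(P),np.percentile(P,[1,50,99],axis=0))
    m=(H>6)&(H<18)&(S>200)&(z>0.15)&(W[...,0]>.5)&(W[...,0]<.9)&(abs(W[...,1]-.08)<.15); P=W[m]
    if len(P): print("orange",len(P),np.percentile(P,[1,50,99],axis=0))
    # bell cluster
    R=np.hypot(W[...,0]-.425,W[...,1]+.262)
    m=(R<.06)&(z>0.012)&(z<.13); P=W[m]; print("bell",len(P))
    for a,b in [(.012,.022),(.022,.04),(.04,.056),(.056,.07),(.07,.085),(.085,.1),(.1,.12)]:
        Q=P[(P[:,2]>a)&(P[:,2]<b)]
        if len(Q): print(a,len(Q),Q.min(0),Q.max(0))
a=c=dict(np.load("scene0.npz"))["img"][165:265,150:310]; b=dict(np.load("side0.npz"))["img"][235:345,275:451]
im=[cv2.resize(x,(640,400),interpolation=3)[:300*2] for x in(a,b)]
cv2.imwrite("pics/crop.png",np.hstack([cv2.resize(a,(400,400),interpolation=2),cv2.resize(b,(400,400),interpolation=2)])[:,:,::-1])
E
```

```text
scene base 163 ((0.6390824913978577, 0.09184260666370392), (0.2530141770839691, 0.14756599068641663), 83.99327087402344) 0.01940888329407109
bar 132 [0.6981 0.0806 0.3273] [0.7283 0.17   0.3467] ((0.7132851481437683, 0.12452489137649536), (0.090859554708004, 0.02330704778432846), 82.92843627929688)
red 154 [[0.6283 0.1376 0.2539]
 [0.7238 0.1559 0.2683]
 [0.7285 0.1664 0.2759]]
orange 5 [[0.6972 0.0675 0.2339]
 [0.7009 0.1037 0.2345]
 [0.7048 0.1187 0.2359]]
bell 315
0.012 51 [ 0.4182 -0.2804  0.0121] [ 0.4543 -0.2275  0.0214]
0.022 62 [ 0.4181 -0.2746  0.0224] [ 0.451  -0.2297  0.0398]
0.04 57 [ 0.4186 -0.2751  0.0402] [ 0.4519 -0.2305  0.0557]
0.056 88 [ 0.4132 -0.2774  0.056 ] [ 0.4483 -0.2326  0.0691]
0.07 18 [ 0.4211 -0.2746  0.0702] [ 0.4382 -0.2342  0.0846]
0.085 19 [ 0.4191 -0.2745  0.0875] [ 0.4379 -0.2334  0.0998]
0.1 20 [ 0.4187 -0.268   0.1001] [ 0.4328 -0.2423  0.1091]
side base 1680 ((0.6411734819412231, 0.08045735955238342), (0.2579355835914612, 0.16658857464790344), 83.32514190673828) 0.020714926573725423
bar 207 [ 0.6812 -0.0125  0.3307] [0.7188 0.1556 0.3483] ((0.7003569602966309, 0.07136137783527374), (0.16851726174354553, 0.02472332864999771), 84.1795883178711)
red 96 [[0.6128 0.133  0.2554]
 [0.6814 0.1453 0.2669]
 [0.7216 0.1533 0.2776]]
bell 402
0.012 74 [ 0.3945 -0.2895  0.012 ] [ 0.4484 -0.2406  0.0217]
0.022 62 [ 0.4005 -0.2857  0.0223] [ 0.4374 -0.2488  0.0399]
0.04 60 [ 0.4001 -0.2853  0.0401] [ 0.4357 -0.2357  0.0557]
0.056 137 [ 0.4004 -0.2838  0.0561] [ 0.4462 -0.2413  0.0698]
0.07 19 [ 0.4148 -0.2812  0.0704] [ 0.432  -0.2409  0.085 ]
0.085 22 [ 0.4158 -0.282   0.0855] [ 0.431  -0.2405  0.0985]
0.1 28 [ 0.4177 -0.2738  0.1002] [ 0.4287 -0.2451  0.1159]
```

View pics/crop.png

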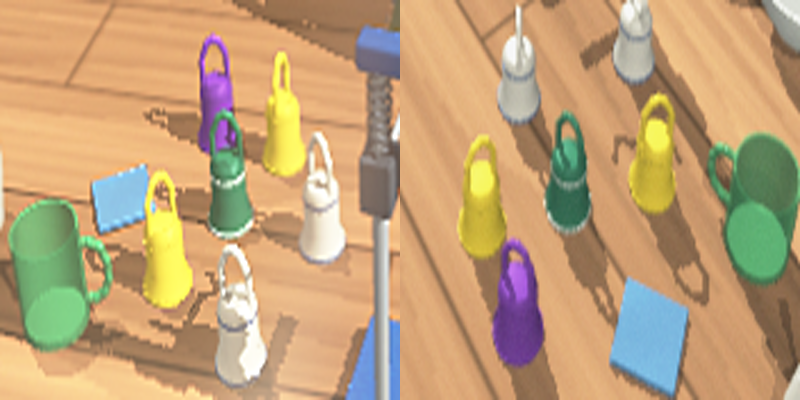

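The crop shows the dark green bell with white bands in the middle of both views. The look-alikes are yellow, purple and white. I'm moving over now.

```bash
python3 -m inch '[[0,-0.0335,-0.0305,-0.018,0],[0,-0.0335,-0.0305,-0.018,0],[0,-0.0335,-0.0305,-0.018,0],[0,-0.0335,-0.0305,-0.018,0],[0,-0.0335,-0.0305,-0.018,0],[0,-0.0335,-0.0305,-0.018,0],[0,-0.0335,-0.0305,-0.018,0],[0,-0.0335,-0.0305,-0.018,0],[0,-0.0335,-0.0305,-0.018,0],[0,-0.0335,-0.0305,-0.018,0],[0,-0.0335,-0.0305,-0.018,0],[0,-0.0335,-0.0305,-0.018,0]]'
cat >> h.py <<'E'
np.set_printoptions(precision=4,suppress=True)
from scipy.spatial.transform import Rotation as Ro
def tool(d,s=None):
    s=s or bot.sense(); return Ro.from_rotvec(s["tcp_rot"]).as_matrix().T@np.array(d)
def status():
    s=bot.sense(); R=Ro.from_rotvec(s["tcp_rot"]).as_matrix()
    print("t",s["clock"],"p",s["eef_pos"],"yaw of tool y",np.degrees(np.arctan2(R[1,1],R[0,1])),"q",s["q"],"F",s["ft_force"],"gap",s["finger_gap"],"grip",s["finger_force"]); return s
E
python3 - <<'E'
from h import *
for n in ["scene","side"]:
    c=dict(np.load(n+"0.npz")); W=cloud(c).reshape(-1,3); P=W[(np.hypot(W[:,0]-.425,W[:,1]+.262)<.05)&(W[:,2]>.075)&(W[:,2]<.125)]
    u,s,v=np.linalg.svd(P[:,:2]-P[:,:2].mean(0)); print(n,len(P),(P.min(0)+P.max(0))/2,np.degrees(np.arctan2(v[0,1],v[0,0])))
status()
E
```

```text
clock: 2.1
eef_pos: [0.4504, 0.05, 0.4484]
tcp_rot: [0.57, 3.089, 0.001]
ft_force: [1.2, 0.8, -0.7]
finger_gap: 0.0854
finger_force: 0.0
scene 50 [ 0.4283 -0.254   0.0924] 106.10536923638126
side 62 [ 0.4229 -0.2613  0.096 ] -72.70556342992974
t 2.1 p [0.4504 0.05   0.4484] yaw of tool y 69.09039266353082 q [ 0.0172  0.0318  1.3263  0.0002  1.7825 -1.1886] F [ 1.1933  0.8171 -0.6924] gap 0.08541159936224949 grip 0.0
```

```bash
python3 - <<'E'
from h import *
c=get_image("wrist"); save(c,"w1.png"); np.savez("w1.npz",**c); print(c["pose"],c["fx"])
for q in ["hook","hook_seat","pointer_tip","marker_tip","marker_tab","scale"]:
    for r in search_frame(q,"wrist")[:2]:
        w=world(c,r["centre"]); print(q,round(r["score"],2),w,pix(c,w).round())
E
```

```text
[[ 0.3563 -0.8823 -0.3077  0.3716]
 [ 0.9344  0.3366  0.1166  0.0807]
 [ 0.0007 -0.3291  0.9443  0.5918]
 [ 0.      0.      0.      1.    ]] 345.66210811621494
hook 0.68 [0.6788 0.0242 0.2514] [362. 347.]
hook_seat 0.57 [0.6836 0.0183 0.2523] [359. 352.]
hook_seat 0.41 [0.4377 0.3426 0.0696] [509.  55.]
pointer_tip 0.62 [0.6783 0.0175 0.253 ] [357. 349.]
marker_tip 0.78 [0.6284 0.1553 0.2734] [466. 291.]
marker_tab 0.98 [0.6244 0.1641 0.2701] [472. 284.]
scale 0.59 [0.6574 0.0782 0.023 ] [371. 237.]
```

View pics/w1.png

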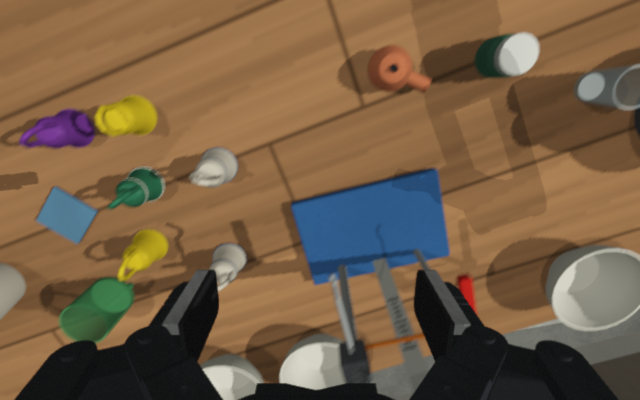

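The wrist view shows the scale base (370,228), the carriage (353,360), the marker (467,290) and the green bell (140,187), with whites at (215,167) and (230,262). Next I'll measure the base and bell from this picture.

```bash
python3 - <<'E'
from h import *
c=dict(np.load("w1.npz")); W=cloud(c); hsv=cv2.cvtColor(c["img"],cv2.COLOR_RGB2HSV); H,S,V=[hsv[...,i].astype(int) for i in range(3)]; z=W[...,2]
m=(abs(H-110)<12)&(S>150)&(z>0.012)&(z<0.03)&(W[...,0]>.5)
m=cv2.morphologyEx(m.astype(np.uint8),cv2.MORPH_OPEN,np.ones((3,3)))>0
print("base",m.sum(),cv2.minAreaRect(W[m][:,:2].astype(np.float32)))
m=((H<6)|(H>174))&(S>170)&(z>0.15)&(W[...,0]>.4); P=W[m]; print("red",len(P),np.percentile(P,[1,50,99],axis=0))
m=(H>6)&(H<18)&(S>200)&(z>0.2)&(W[...,0]>.55); P=W[m]; print("orange",len(P),np.percentile(P,[1,50,99],axis=0))
m=(z>.2)&(z<.27)&(W[...,0]>.54)&(W[...,0]<.68)&(W[...,1]>-.03)&(W[...,1]<.06); v,u=np.nonzero(m); print("hook?",m.sum()); 
if m.sum(): print(W[m][::max(1,m.sum()//15)], u.min(),u.max(),v.min(),v.max())
for x,y in [(.425,-.258),(.32,-.21),(.53,-.31),(.4,-.15),(.55,-.19)]:
    P=W[(np.hypot(W[...,0]-x,W[...,1]-y)<.05)&(z>.008)&(z<.03)]; Q=W[(np.hypot(W[...,0]-x,W[...,1]-y)<.05)&(z>.05)&(z<.125)]
    if len(P) and len(Q): print(x,y,len(P),(P.min(0)+P.max(0))/2,P.max(0)-P.min(0),"top",(Q.min(0)+Q.max(0))/2,Q.max(0)-Q.min(0))
print("move to bell hover", tool([.425-.4504-.0,-.258-.05,.33-.4484]))
E
```

```text
base 11406 ((0.6446173191070557, 0.08388931304216385), (0.25450044870376587, 0.16759489476680756), 83.59911346435547)
red 340 [[0.4638 0.1055 0.2609]
 [0.6281 0.157  0.2701]
 [0.6562 0.1635 0.4841]]
orange 93 [[0.6862 0.0289 0.2365]
 [0.6961 0.0624 0.2384]
 [0.7018 0.0988 0.2448]]
hook? 595
[[ 0.569   0.024   0.2495]
 [ 0.5803  0.025   0.2455]
 [ 0.5927  0.0209  0.2398]
 [ 0.5981  0.0235  0.2459]
 [ 0.6026  0.0191  0.2513]
 [ 0.6121  0.0206  0.2512]
 [ 0.6214  0.0162  0.2503]
 [ 0.6302  0.018   0.2514]
 [ 0.6416  0.0192  0.2493]
 [ 0.6484  0.0153  0.2521]
 [ 0.6601  0.0114  0.2496]
 [ 0.6639  0.0123  0.2528]
 [ 0.6709  0.0125  0.2522]
 [ 0.6776  0.0091  0.2505]
 [ 0.6797 -0.001   0.2544]
 [ 0.6796  0.0044  0.266 ]] 330 355 272 364
0.425 -0.258 406 [ 0.4256 -0.2497  0.0189] [0.0606 0.0471 0.0217] top [ 0.4256 -0.2575  0.0814] [0.0484 0.0484 0.0624]
0.32 -0.21 466 [ 0.3177 -0.2055  0.019 ] [0.0594 0.0497 0.0219] top [ 0.317  -0.2121  0.0816] [0.0484 0.0483 0.063 ]
0.53 -0.31 370 [ 0.5318 -0.3037  0.0189] [0.0604 0.0477 0.0217] top [ 0.5312 -0.3083  0.0818] [0.0475 0.048  0.0635]
0.4 -0.15 110 [ 0.4174 -0.1233  0.0192] [0.0132 0.038  0.0215] top [ 0.431  -0.1253  0.0818] [0.0285 0.0384 0.0615]
0.55 -0.19 168 [ 0.588  -0.185   0.0189] [0.0162 0.0476 0.0218] top [ 0.5928 -0.1856  0.0593] [0.0139 0.0362 0.0182]
move to bell hover [-0.0859 -0.2969  0.1183]
```

```bash
python3 -m inch '[[0,-0.0123,-0.0424,0.0169,0],[0,-0.0123,-0.0424,0.0169,0],[0,-0.0123,-0.0424,0.0169,0],[0,-0.0123,-0.0424,0.0169,0],[0,-0.0123,-0.0424,0.0169,0],[0,-0.0123,-0.0424,0.0169,0],[0,-0.0123,-0.0424,0.0169,0],[0.2,0,0,0,-7.5],[0.2,0,0,0,-7.5],[0.2,0,0,0,-7.5],[0.2,0,0,0,-7.5],[0.2,0,0,0,-7.5]]'
python3 - <<'E'
from h import *
s=status()
c=get_image("wrist"); save(c,"w2.png"); np.savez("w2.npz",**c); W=cloud(c);z=W[...,2]
R=np.hypot(W[...,0]-.4256,W[...,1]+.2575)
for a,b in [(.008,.022),(.024,.054),(.056,.066),(.072,.1),(.1,.115)]:
    Q=W[(R<.045)&(z>a)&(z<b)]
    if len(Q)>5:
        u,sg,v=np.linalg.svd(Q[:,:2]-Q[:,:2].mean(0)); print(a,len(Q),(Q.min(0)+Q.max(0))/2,Q.max(0)-Q.min(0),Q.mean(0),np.degrees(np.arctan2(v[0,1],v[0,0])))
E
```

```text
clock: 3.65
eef_pos: [0.4249, -0.2541, 0.3285]
tcp_rot: [0.466, -3.106, -0.002]
ft_force: [1.1, -0.5, -1.2]
finger_gap: 0.0684
finger_force: 0.0
t 3.65 p [ 0.4249 -0.2541  0.3285] yaw of tool y 107.07574819385736 q [-0.6246  0.1307  1.4989  0.0003  1.5133 -2.4935] F [ 1.0535 -0.4598 -1.1889] gap 0.06835040015925709 grip 0.0
0.008 370 [ 0.4193 -0.2591  0.0149] [0.0491 0.0599 0.0139] [ 0.4095 -0.263   0.0145] 104.13711135998398
0.024 102 [ 0.4188 -0.2616  0.039 ] [0.0352 0.0428 0.0298] [ 0.4066 -0.2644  0.0396] 110.11357380157393
0.056 706 [ 0.4252 -0.2591  0.061 ] [0.0471 0.0464 0.01  ] [ 0.4204 -0.2603  0.0622] 19.20755051683936
0.072 117 [ 0.4248 -0.259   0.086 ] [0.0165 0.042  0.028 ] [ 0.4235 -0.2594  0.0904] 105.67491787064307
0.1 205 [ 0.4252 -0.2582  0.1066] [0.014  0.0307 0.0132] [ 0.4246 -0.2589  0.1074] 106.12553823681627
```

View pics/w2.png

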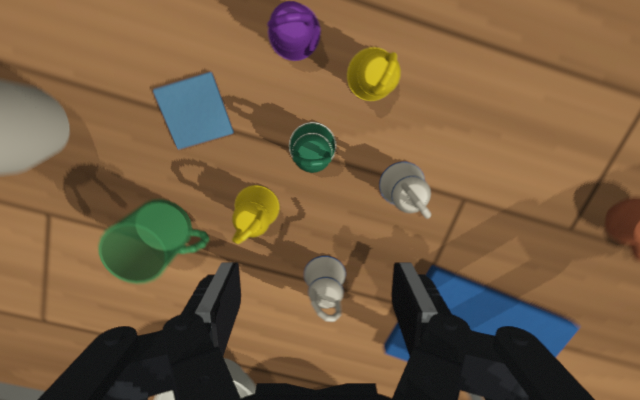

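```bash
python3 -m inch '[[0.2,0.0012,-0.0044,0.035,1],[0.2,0,0,0.04,0],[0.2,0,0,0.04,0],[0.2,0,0,0.04,0],[0.2,0,0,0.04,0],[0.2,0,0,0.03,0],[0.2,0,0,0.03,0],[0.2,0,0,0.018,0],[0.2,0,0,0.006,0],[0.2,0,0,0.004,0],[0.2,0,0,0.002,0],[0.2,0,0,0,0]]'
python3 - <<'E'
from h import *
s=status()
E
```

```text
clock: 4.9
eef_pos: [0.4254, -0.2608, 0.0447]
tcp_rot: [-0.426, 3.111, -0.002]
ft_force: [0.4, -0.3, 0.4]
finger_gap: 0.0683
finger_force: 0.0
t 4.9 p [ 0.4254 -0.2608  0.0447] yaw of tool y 105.60412952088777 q [-0.6347  0.4269  1.8977  0.      0.8154 -2.4778] F [ 0.3573 -0.3182  0.3877] gap 0.06834550948527861 grip 0.0
```

```bash
python3 -m inch '[[0.2,-0.0005,0.002,0.0015,0],[0.2,0,0,0.0015,0],[0.3,0,0,0,0],[0.35,0,0,0,0],[0.4,0,0,0,0],[0.45,0,0,0,0],[0.5,0,0,0,0],[0.6,0,0,0,0],[0.6,0,0,0,0],[0.6,0,0,0,0]]' 40
python3 - <<'E'
from h import *
s=status()
E
```

```text
clock: 5.9
eef_pos: [0.4248, -0.2589, 0.0415]
tcp_rot: [-0.426, 3.112, -0.001]
ft_force: [-0.8, 0.2, 4.9]
finger_gap: 0.046
finger_force: 40.2
t 5.9 p [ 0.4248 -0.2589  0.0415] yaw of tool y 105.59993530260888 q [-0.6321  0.4307  1.9033 -0.0003  0.8068 -2.475 ] F [-0.8345  0.184   4.9262] gap 0.045979926554706 grip 40.1994473207742
```

```bash
python3 - <<'E'
from h import *
c=get_image("side"); im=c["img"]; print(pix(c,[.425,-.259,.05]))
u,v=pix(c,[.425,-.259,.05]).astype(int); a=im[v-50:v+40,u-60:u+60]
cv2.imwrite("pics/s3.png",cv2.resize(a,(800,600),interpolation=2)[:,:,::-1])
E
```

```text
[348.712  279.5297]
```

View pics/s3.png

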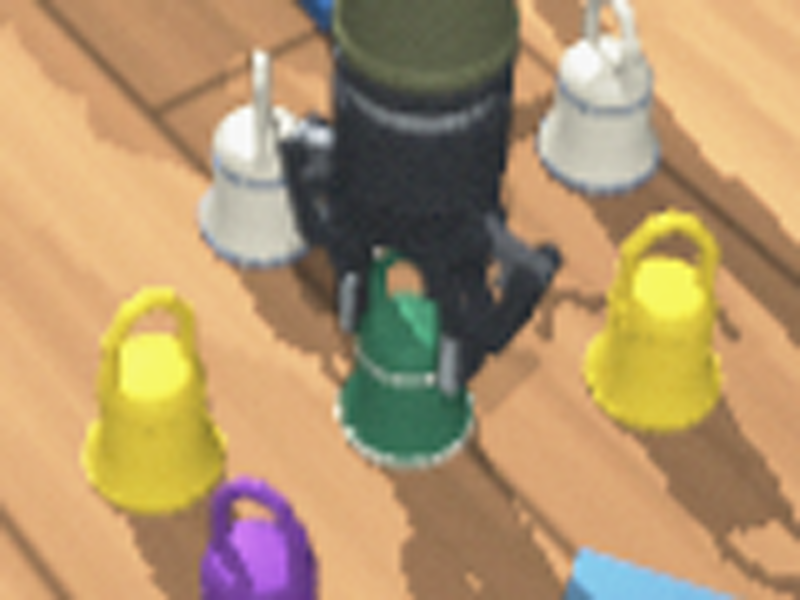

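The pads hold the bell around the upper waist at its white band (picture 450,370), and the loop stands clear of the gripper body. I'll try a small lift.

```bash
python3 -m inch '[[0.6,0,0,-0.003,0],[0.6,0,0,-0.005,0],[0.6,0,0,-0.007,0],[0.6,0,0,-0.01,0],[0.6,0,0,-0.01,0],[0.6,0,0,0,0],[0.6,0,0,0,0],[0.6,0,0,0,0],[0.6,0,0,0,0]]'
python3 - <<'E'
from h import *
s=status()
c=get_image("side"); W=cloud(c);z=W[...,2]; R=np.hypot(W[...,0]-.425,W[...,1]+.259)
hsv=cv2.cvtColor(c["img"],cv2.COLOR_RGB2HSV); g=(abs(hsv[...,0].astype(int)-78)<12)&(hsv[...,1]>100)
Q=W[(R<.05)&g&(z>.005)]; print(len(Q),Q.min(0),Q.max(0))
E
```

```text
clock: 6.85
eef_pos: [0.4244, -0.2584, 0.0757]
tcp_rot: [0.426, -3.112, -0.001]
ft_force: [-0.5, -0.4, -5.4]
finger_gap: 0.0459
finger_force: 41.8
t 6.85 p [ 0.4244 -0.2584  0.0757] yaw of tool y 105.59917753119174 q [-0.632   0.3787  1.8688 -0.      0.895  -2.475 ] F [-0.4896 -0.3656 -5.3587] gap 0.04585324964903991 grip 41.821726290509105
302 [ 0.394  -0.2904  0.0393] [ 0.4449 -0.2401  0.1402]
```

```bash
python3 -m inch '[[0.6,0,0,-0.016,0],[0.6,0,0,-0.035,0],[0.6,0,0,-0.04,0],[0.6,0,0,-0.035,0],[0.6,-0.01,0.0162,0,0],[0.6,-0.0208,0.034,0,0],[0.6,-0.025,0.041,0,0],[0.6,-0.025,0.041,0,0],[0.6,-0.025,0.041,0,0],[0.6,-0.025,0.0406,0,0],[0.6,-0.016,0.026,0,0],[0.6,-0.01,0.0148,0,0]]'
python3 -m inch '[[0.6,0,0,0,4],[0.6,0,0,0,7],[0.6,0,0,0,7],[0.6,0,0,0,4],[0.6,0,0,0,0],[0.6,0,0,0,0],[0.6,0,0,0,0]]'
python3 - <<'E'
from h import *
s=status()
c=get_image("wrist"); save(c,"w4.png"); np.savez("w4.npz",**c); W=cloud(c); z=W[...,2]
m=(z>.228)&(z<.26)&(W[...,0]>.555)&(W[...,0]<.675)&(abs(W[...,1]-.02)<.03); P=W[m]; print("hook pts",len(P))
for a in np.arange(.555,.675,.01):
    Q=P[(P[:,0]>=a)&(P[:,0]<a+.01)]
    if len(Q)>2: print(round(a,3),len(Q),np.median(Q,0),Q[:,2].max(),Q[:,1].min(),Q[:,1].max())
c=get_image("side"); save(c,"s4.png"); np.savez("s4.npz",**c); W=cloud(c); z=W[...,2]
hsv=cv2.cvtColor(c["img"],cv2.COLOR_RGB2HSV); g=(abs(hsv[...,0].astype(int)-78)<12)&(hsv[...,1]>100)
p=s["eef_pos"];R=np.hypot(W[...,0]-p[0],W[...,1]-p[1]); Q=W[(R<.055)&g&(z>.1)]; print("bell",len(Q),Q.min(0),Q.max(0))
u,v=pix(c,[.55,.02,.22]).astype(int); cv2.imwrite("pics/s4c.png",cv2.resize(c["img"][v-60:v+60,u-80:u+80],(800,600),interpolation=2)[:,:,::-1])
E
```

```text
clock: 8.1
eef_pos: [0.5072, 0.0316, 0.2014]
tcp_rot: [0.43, -3.111, -0.002]
ft_force: [0.4, -1.7, -5.7]
finger_gap: 0.0462
finger_force: 43.0
clock: 8.8
eef_pos: [0.5071, 0.0287, 0.2018]
tcp_rot: [-0.174, -3.136, -0.0]
ft_force: [-0.2, -0.1, -3.8]
finger_gap: 0.0459
finger_force: 43.0
t 8.8 p [0.5071 0.0287 0.2018] yaw of tool y 83.66259324504581 q [-0.0266  0.24    1.6858  0.      1.2164 -1.4868] F [-0.2439 -0.084  -3.831 ] gap 0.045940719024324936 grip 42.98194949515164
hook pts 0
bell 186 [ 0.4785 -0.0034  0.168 ] [0.5262 0.0485 0.2527]
```

View pics/s4c.png

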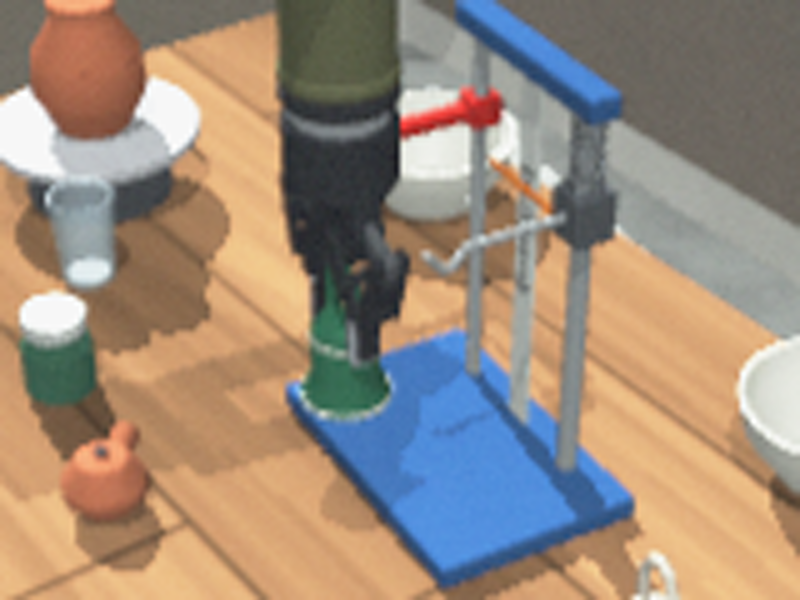

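The side view shows the bell held upright before the hook tip (425,255), with the dip at (445,268) and the column behind. Now the hook's measured points.

```bash
python3 - <<'E'
from h import *
for n in ["s4","w1"]:
    c=dict(np.load(n+".npz")); W=cloud(c); z=W[...,2]
    m=(z>.225)&(z<.262)&(W[...,0]>.55)&(W[...,0]<.675)&(W[...,1]>-.02)&(W[...,1]<.05)
    P=W[m]; print(n,len(P))
    for a in np.arange(.55,.675,.01):
        Q=P[(P[:,0]>=a)&(P[:,0]<a+.01)]
        if len(Q)>1: print(round(a,3),len(Q),np.median(Q,0),Q[:,2].min(),Q[:,2].max(),Q[:,1].min(),Q[:,1].max())
c=dict(np.load("s4.npz"));W=cloud(c);z=W[...,2]
hsv=cv2.cvtColor(c["img"],cv2.COLOR_RGB2HSV); g=(abs(hsv[...,0].astype(int)-78)<12)&(hsv[...,1]>100)
R=np.hypot(W[...,0]-.507,W[...,1]-.0287)
for a,b in [(.16,.184),(.184,.216),(.216,.23),(.23,.26),(.26,.275)]:
    Q=W[(R<.05)&g&(z>a)&(z<b)]
    if len(Q): print(a,len(Q),Q.min(0),Q.max(0))
c=get_image("scene"); np.savez("c4.npz",**c); W=cloud(c); z=W[...,2]
R=np.hypot(W[...,0]-.51,W[...,1]-.03)
hsv=cv2.cvtColor(c["img"],cv2.COLOR_RGB2HSV); g=(abs(hsv[...,0].astype(int)-78)<12)&(hsv[...,1]>100)
Q=W[(R<.05)&g&(z>.1)]; print("scene bell",len(Q),Q.min(0),Q.max(0))
P=W[(z>.225)&(z<.262)&(W[...,0]>.55)&(W[...,0]<.675)&(abs(W[...,1]-.02)<.03)]; print(len(P),P[::4])
E
```

```text
s4 63
0.57 6 [0.5758 0.0221 0.2476] 0.23866627572517374 0.2532027385191431 0.016418666030382223 0.024161507011307815
0.58 4 [0.5831 0.0188 0.2387] 0.2356761749836217 0.24075851855077757 0.01815070421426912 0.022059688641427044
0.59 10 [0.5953 0.0197 0.24  ] 0.23577566738733602 0.24874895174832412 0.015675151337557702 0.024872536470748274
0.6 5 [0.6047 0.0166 0.2477] 0.2452166550563165 0.25247807480440976 0.015627050279288124 0.022371100676502498
0.61 7 [0.6145 0.0177 0.2497] 0.2437981549515832 0.25212282744129866 0.013087986638974813 0.01933306778671562
0.62 6 [0.6281 0.0163 0.2484] 0.24661485814497008 0.25210191362340295 0.013436408574762693 0.017890993480483397
0.63 3 [0.6339 0.0143 0.2485] 0.24690649395838138 0.250355623865955 0.013523169269995083 0.01452551649616729
0.64 6 [0.6448 0.0141 0.248 ] 0.24645993501426122 0.251807875141858 0.010561425190855789 0.018177339739616105
0.65 6 [0.6547 0.013  0.2494] 0.24743471815960272 0.2525634120296245 0.010848239430595319 0.014051848673892864
0.66 7 [0.6664 0.0108 0.2498] 0.2463632098556775 0.2522874570871879 0.0069192096861799834 0.012983
[... 1367 characters left out ...]
[0.6726 0.0127 0.2511] 0.24840178612963937 0.25302281247500935 0.009342032401216158 0.015780977654914582
0.16 84 [ 0.4785 -0.0034  0.168 ] [0.5262 0.0316 0.1839]
0.184 48 [0.4824 0.0024 0.1849] [0.5208 0.0276 0.2151]
0.216 45 [0.4852 0.0103 0.2169] [0.5125 0.0485 0.2295]
0.23 9 [0.5044 0.041  0.2325] [0.5103 0.0463 0.2527]
scene bell 34 [0.5119 0.0296 0.165 ] [0.5389 0.0436 0.2657]
49 [[0.5748 0.0233 0.247 ]
 [0.5797 0.0241 0.2435]
 [0.581  0.0271 0.2414]
 [0.5817 0.0245 0.2384]
 [0.6013 0.0249 0.2465]
 [0.6115 0.0213 0.2489]
 [0.6206 0.0201 0.2509]
 [0.5937 0.0265 0.236 ]
 [0.6286 0.0162 0.2491]
 [0.6331 0.0197 0.2491]
 [0.6373 0.0204 0.2486]
 [0.6509 0.015  0.2501]
 [0.6482 0.0197 0.246 ]]
```

```bash
python3 -m inch '[[0.6,0,0.003,0,0],[0.6,-0.006,0,0,0],[0.6,-0.01,0,0,0],[0.6,-0.01,0,0,0],[0.6,-0.01,0,0,0],[0.6,-0.01,0,0,0],[0.6,-0.01,0,0,0],[0.6,-0.01,0,0,0],[0.6,-0.008,0,0,0],[0.6,-0.0065,0,0,0],[0.6,0,0,0,0],[0.6,0,0,0,0]]'
python3 - <<'E'
from h import *
s=status()
for n in ["side","scene"]:
    c=get_image(n); np.savez("5%s.npz"%n,**c)
    u,v=pix(c,[.5875,.0225,.24]).astype(int); globals()[n]=cv2.resize(c["img"][v-35:v+35,u-35:u+35],(400,400),interpolation=2)
cv2.imwrite("pics/p5.png",np.hstack([side,scene])[:,:,::-1])
E
```

```text
clock: 10.15
eef_pos: [0.5873, 0.0228, 0.2018]
tcp_rot: [-0.175, -3.136, -0.0]
ft_force: [0.6, 0.5, -3.5]
finger_gap: 0.0459
finger_force: 43.0
t 10.15 p [0.5873 0.0228 0.2018] yaw of tool y 83.59855093795197 q [-0.0331  0.3481  1.5213  0.      1.2732 -1.4922] F [ 0.5519  0.4629 -3.5151] gap 0.04594066995071353 grip 42.982355738058686
```

View pics/p5.png

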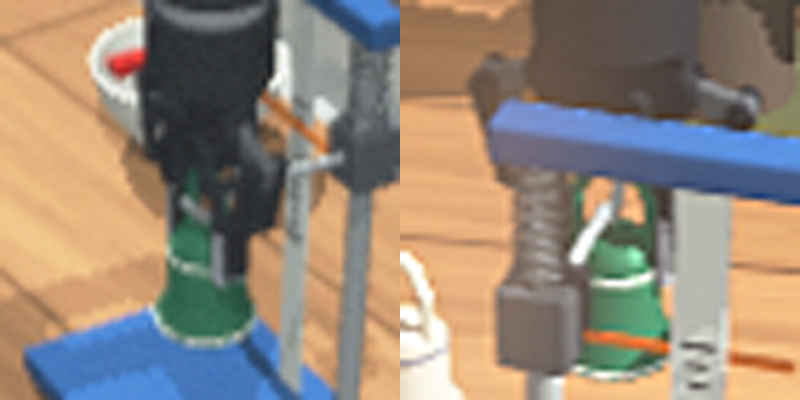

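The side and scene views both show the hook's wire passing through the loop, centred. Lowering gently.

```bash
python3 -m inch '[[0.6,0,0,0.002,0],[0.6,0,0,0.003,0],[0.6,0,0,0.003,0],[0.6,0,0,0.003,0],[0.6,0,0,0.003,0],[0.6,0,0,0.002,0],[0.6,0,0,0.002,0],[0.6,0,0,0.001,0],[0.6,0,0,0.001,0],[0.6,0,0,0.001,0],[0.6,0,0,0.001,0],[0.6,0,0,0.001,0]]'
python3 -m inch '[[0.6,0,0,0.001,0],[0.6,0,0,0.001,0],[0.6,0,0,0.001,0],[0.6,0,0,0.001,0],[0.6,0,0,0.0015,0],[0.6,0,0,0.0015,0],[0.6,0,0,0.002,0],[0.6,0,0,0.002,0],[0.6,0,0,0.002,0],[0.6,0,0,0.001,0],[0.6,0,0,0,0],[0.6,0,0,0,0]]'
cat >> h.py <<'E'
def orange(n="side"):
    c=get_image(n); W=cloud(c); z=W[...,2]; hsv=cv2.cvtColor(c["img"],cv2.COLOR_RGB2HSV); H,S=[hsv[...,i].astype(int) for i in range(2)]
    near=(abs(W[...,0]-.7)<.04)&(W[...,1]>-.02)&(W[...,1]<.17)
    P=W[(H>6)&(H<18)&(S>180)&(z>0.1)&near]
    Q=W[((H<5)|(H>174))&(S>170)&(z>0.1)&(W[...,0]>.58)&(W[...,0]<.76)&(W[...,1]>.1)&(W[...,1]<.19)]
    print(n,"orange",len(P),np.median(P,0) if len(P) else "","red",len(Q),np.percentile(Q,[1,50,99],axis=0) if len(Q) else "")
    return c,W
def avgF(n=8):
    F=[]
    for _ in range(n): get_image("scene"); F.append(bot.sense()["ft_force"])
    print("F",np.mean(F,0),np.std(F,0))
E
python3 - <<'E'
from h import *
status(); orange("scene"); orange("side"); avgF()
E
```

```text
clock: 11.45
eef_pos: [0.5877, 0.0227, 0.179]
tcp_rot: [0.175, 3.137, 0.0]
ft_force: [0.7, -0.3, -4.1]
finger_gap: 0.0462
finger_force: 43.0
clock: 12.65
eef_pos: [0.5877, 0.0227, 0.1651]
tcp_rot: [0.175, 3.137, -0.0]
ft_force: [0.4, -0.1, -3.8]
finger_gap: 0.0459
finger_force: 43.0
t 12.65 p [0.5877 0.0227 0.1651] yaw of tool y 83.59729109528318 q [-0.0332  0.3809  1.5704 -0.      1.1902 -1.4922] F [ 0.4269 -0.1363 -3.8168] gap 0.045939927618770485 grip 43.03158285096288
scene orange 31 [0.6968 0.0637 0.2231] red 152 [[0.6305 0.1376 0.2536]
 [0.7233 0.1563 0.2684]
 [0.7286 0.1664 0.2758]]
side orange 0  red 14 [[0.6128 0.1488 0.2606]
 [0.6229 0.1519 0.2659]
 [0.6328 0.1553 0.2707]]
F [-0.1199 -0.1733 -3.7333] [0.3989 0.6206 0.393 ]
```

```bash
python3 -m inch '[[0.6,0,0,0.001,0],[0.6,0,0,0.002,0],[0.6,0,0,0.003,0],[0.6,0,0,0.003,0],[0.6,0,0,0.003,0],[0.6,0,0,0.003,0],[0.6,0,0,0.003,0],[0.6,0,0,0.003,0],[0.6,0,0,0.003,0],[0.6,0,0,0.003,0],[0.6,0,0,0.003,0],[0.6,0,0,0.003,0]]'
python3 -m inch '[[0.6,0,0,0.003,0],[0.6,0,0,0.003,0],[0.6,0,0,0.002,0],[0.6,0,0,0.002,0],[0.6,0,0,0.002,0],[0.6,0,0,0.002,0],[0.6,0,0,0.001,0],[0.6,0,0,0.001,0],[0.6,0,0,0.001,0],[0.6,0,0,0,0],[0.6,0,0,0,0]]'
python3 - <<'E'
from h import *
status(); orange("scene"); avgF(14)
E
```

```text
clock: 14.35
eef_pos: [0.5877, 0.0227, 0.1319]
tcp_rot: [0.175, 3.136, -0.0]
ft_force: [0.2, 0.2, -1.8]
finger_gap: 0.0464
finger_force: 43.2
clock: 15.45
eef_pos: [0.5877, 0.0227, 0.1151]
tcp_rot: [0.175, 3.137, 0.0]
ft_force: [0.0, 0.2, -0.4]
finger_gap: 0.0462
finger_force: 43.3
t 15.45 p [0.5877 0.0227 0.1151] yaw of tool y 83.59958725003402 q [-0.0332  0.4323  1.6302  0.      1.079  -1.4923] F [ 0.0028  0.2053 -0.4266] gap 0.04616463266546018 grip 43.30148957669735
scene orange 29 [0.6985 0.0643 0.1735] red 152 [[0.6287 0.1375 0.2536]
 [0.723  0.1563 0.2684]
 [0.728  0.1664 0.2759]]
F [-0.0078  0.2563 -0.8558] [0.5087 0.4602 0.6472]
```

```bash
python3 -m inch '[[0.6,0,0,0.001,0],[0.6,0,0,0.002,0],[0.6,0,0,0.002,0],[0.6,0,0,0.002,0],[0.6,0,0,0.002,0],[0.6,0,0,0.001,0],[0.6,0,0,0.001,0],[0.6,0,0,0.001,0],[0.6,0,0,0,0],[0.6,0,0,0,0]]' 20
python3 - <<'E'
from h import *
status(); orange("scene"); avgF(25)
E
```

```text
clock: 17.2
eef_pos: [0.5877, 0.0227, 0.103]
tcp_rot: [0.175, 3.137, -0.0]
ft_force: [1.4, 0.2, -0.6]
finger_gap: 0.046
finger_force: 43.4
t 17.2 p [0.5877 0.0227 0.103 ] yaw of tool y 83.59672687078407 q [-0.0332  0.4459  1.6433 -0.      1.0523 -1.4922] F [ 1.3837  0.2128 -0.6323] gap 0.04601344297071247 grip 43.37121714837849
scene orange 31 [0.6965 0.0624 0.1615] red 153 [[0.6299 0.1375 0.2532]
 [0.7233 0.1562 0.268 ]
 [0.7285 0.1664 0.2764]]
F [ 0.1056  0.2085 -0.2186] [0.567  0.4972 0.4966]
```

```bash
python3 -m inch '[[0.6,0,0,0.001,0],[0.6,0,0,0.001,0],[0.6,0,0,0.001,0],[0.6,0,0,0.0005,0],[0.6,0,0,0,0],[0.6,0,0,0,0],[0.48,0,0,0,0],[0.47,0,0,0,0],[0.46,0,0,0,0],[0.45,0,0,0,0],[0.44,0,0,0,0]]' 20
python3 - <<'E'
from h import *
status(); orange("scene"); avgF(5)
E
```

```text
clock: 19.6
eef_pos: [0.5877, 0.0227, 0.0995]
tcp_rot: [0.175, 3.137, -0.0]
ft_force: [1.0, 0.9, 0.6]
finger_gap: 0.0478
finger_force: 5.3
t 19.6 p [0.5877 0.0227 0.0995] yaw of tool y 83.59920621735486 q [-0.0332  0.4499  1.6471 -0.0001  1.0446 -1.4922] F [1.0113 0.9215 0.6108] gap 0.04778166541531683 grip 5.286580449901521
scene orange 29 [0.697  0.0622 0.1584] red 153 [[0.6297 0.1376 0.2536]
 [0.7237 0.1562 0.2678]
 [0.7287 0.1664 0.2759]]
F [ 0.3265  0.0868 -0.1492] [0.1047 0.3696 0.2331]
```

```bash
python3 -m inch '[[0.437,0,0,0,0],[0.434,0,0,0,0],[0.431,0,0,0,0],[0.428,0,0,0,0],[0.425,0,0,0,0],[0.42,0,0,0,0],[0.41,0,0,0,0],[0.4,0,0,0,0],[0.36,0,0,0,0],[0.32,0,0,0,0],[0.3,0,0,0,0],[0.3,0,0,0,0]]'
python3 - <<'E'
from h import *
status(); 
for _ in range(5): orange("scene")
E
```

```text
clock: 21.1
eef_pos: [0.5877, 0.0227, 0.0995]
tcp_rot: [0.175, 3.137, -0.0]
ft_force: [0.2, -0.1, -0.2]
finger_gap: 0.0598
finger_force: 0.0
t 21.1 p [0.5877 0.0227 0.0995] yaw of tool y 83.59795465750405 q [-0.0332  0.4499  1.647  -0.      1.0446 -1.4922] F [ 0.1643 -0.0881 -0.2356] gap 0.05977674088306489 grip 0.0
scene orange 29 [0.6966 0.062  0.1593] red 153 [[0.6297 0.1376 0.2533]
 [0.723  0.1555 0.2682]
 [0.7293 0.1664 0.2761]]
scene orange 29 [0.6975 0.0597 0.1592] red 152 [[0.6306 0.1377 0.2536]
 [0.7233 0.1559 0.2683]
 [0.7281 0.1664 0.2757]]
scene orange 29 [0.6978 0.0624 0.1602] red 153 [[0.6305 0.1375 0.2532]
 [0.7231 0.1562 0.2684]
 [0.7289 0.1664 0.2757]]
scene orange 30 [0.6972 0.0636 0.1596] red 152 [[0.6301 0.1375 0.2536]
 [0.7233 0.1559 0.2682]
 [0.7284 0.1664 0.2761]]
scene orange 27 [0.6968 0.0621 0.1601] red 153 [[0.6288 0.1376 0.2532]
 [0.7238 0.1562 0.2682]
 [0.7283 0.1664 0.2759]]
```

```bash
python3 -m inch '[[0.25,0,0,0,0],[0.18,0,0,0,0],[0.15,0,0,-0.004,0],[0.15,0,0,-0.01,0],[0.15,0,0,-0.015,0],[0.15,0,0,-0.02,0],[0.15,0,0,-0.03,0],[0.15,0,0,-0.035,0],[0.15,0,0,-0.04,0],[0.15,0,0,-0.04,0],[0.15,0,0,-0.026,0],[0.15,0,0,0,0]]'
python3 - <<'E'
from h import *
status(); c,W=orange("scene"); cc,Ws=orange("side"); np.savez("6a.npz",**c); np.savez("6b.npz",**cc)
a=c["img"][140:300,260:420]; b=cc["img"][100:230,290:420]
cv2.imwrite("pics/p6.png",np.hstack([cv2.resize(a,(400,400),interpolation=2),cv2.resize(b,(400,400),interpolation=2)])[:,:,::-1])
for n in ["scene","side"]:
    d=c if n=="scene" else cc
    for q in ["pointer_tip","marker_tip","marker_tab"]:
        for r in search_frame(q,n)[:1]: print(n,q,r["score"],world(d,r["centre"]))
E
```

```text
clock: 22.55
eef_pos: [0.5901, 0.0227, 0.3258]
tcp_rot: [0.175, 3.126, 0.0]
ft_force: [0.0, 0.4, -0.3]
finger_gap: 0.0727
finger_force: 0.0
t 22.55 p [0.5901 0.0227 0.3258] yaw of tool y 83.59939498627537 q [-0.0331  0.2676  1.3262 -0.      1.5368 -1.4922] F [ 0.0437  0.377  -0.2687] gap 0.07274261272357224 grip 0.0
scene orange 28 [0.6961 0.0621 0.1597] red 151 [[0.6294 0.1375 0.2538]
 [0.7235 0.1563 0.2682]
 [0.7288 0.1664 0.2756]]
side orange 0  red 57 [[0.6145 0.1422 0.2599]
 [0.6512 0.1483 0.2666]
 [0.6956 0.1551 0.271 ]]
scene pointer_tip 0.64 [0.7074 0.0194 0.1797]
scene marker_tip 0.57 [0.7268 0.1579 0.2646]
scene marker_tab 0.75 [0.6067 0.0307 0.1059]
side pointer_tip 0.67 [0.6835 0.0064 0.1738]
```

View pics/p6.png

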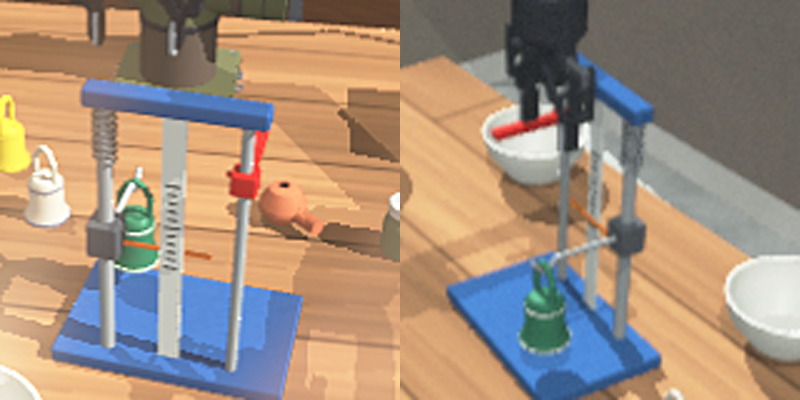

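Both views show the bell hanging still on the hook (scene crop 137,220; side crop 545,300), the orange pointer tip at (208,257), and the red marker still high (245,182). I'll move closed fingers above the tab.

```bash
python3 -m inch '[[0.5,-0.003,0.014,0,0],[1,-0.006,0.028,0,0],[1,-0.006,0.028,0,0],[1,-0.006,0.028,0,0],[1,-0.006,0.028,0,0],[1,-0.003,0.0137,0,0],[1,0,0,0,0],[1,0,0,0.01,0],[1,0,0,0.01,0],[1,0,0,0.01,0],[1,0,0,0,0],[1,0,0,0,0]]' 20
python3 - <<'E'
from h import *
status(); c,W=orange("scene"); cc,Ws=orange("side"); 
w=get_image("wrist"); Ww=cloud(w); hsv=cv2.cvtColor(w["img"],cv2.COLOR_RGB2HSV); m=((hsv[...,0]<5)|(hsv[...,0]>174))&(hsv[...,1]>170)&(Ww[...,2]>.2)&(Ww[...,2]<.29); P=Ww[m]; print(len(P),np.percentile(P,[2,50,98],axis=0) if len(P) else "")
b=cc["img"][100:200,300:400]
v,u=[int(x) for x in pix(c,[.71,.14,.27])[::-1]]; a=c["img"][v-40:v+40,u-40:u+40]
cv2.imwrite("pics/p7.png",np.hstack([cv2.resize(a,(400,400),interpolation=2),cv2.resize(b,(400,400),interpolation=2)])[:,:,::-1])
E
```

```text
clock: 24.15
eef_pos: [0.6327, 0.1574, 0.289]
tcp_rot: [-0.177, -3.135, 0.001]
ft_force: [0.3, 0.1, -0.2]
finger_gap: -0.0002
finger_force: 0.0
t 24.15 p [0.6327 0.1574 0.289 ] yaw of tool y 83.54064205278684 q [ 0.1791  0.3821  1.2437 -0.      1.517  -1.2789] F [ 0.341   0.1116 -0.2138] gap -0.00021858367165086877 grip 0.0
scene orange 33 [0.6967 0.0644 0.1599] red 152 [[0.63   0.1375 0.2529]
 [0.7235 0.1562 0.2681]
 [0.7282 0.1664 0.2764]]
side orange 4 [0.7002 0.1019 0.1604] red 96 [[0.6135 0.1316 0.2544]
 [0.6809 0.1458 0.2664]
 [0.7206 0.1549 0.276 ]]
1318 [[0.6136 0.1481 0.2633]
 [0.6254 0.1584 0.27  ]
 [0.7059 0.1661 0.2764]]
```

View pics/p7.png

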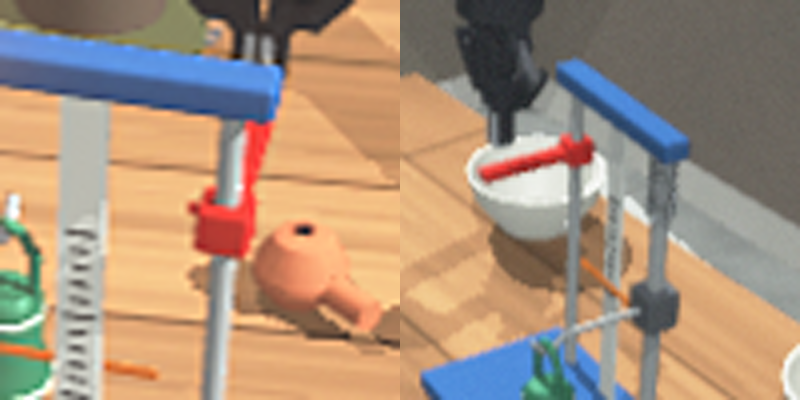

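The fingers stand above the tab. The marker's side finger shows at scene crop (192,208) and the pointer tip at (155,373). Pushing down, and stopping about 10 mm short.

```bash
python3 -m inch '[[1,0,0,0.01,0],[1,0,0,0.006,0],[1,0,0,0.006,0],[1,0,0,0.01,0],[1,0,0,0.01,0],[1,0,0,0.01,0],[1,0,0,0.01,0],[1,0,0,0.01,0],[1,0,0,0.01,0],[1,0,0,0.01,0],[1,0,0,0.01,0],[1,0,0,0,0]]'
python3 -m inch '[[1,0,0,0.006,0],[1,0,0,0.004,0],[1,0,0,0,0],[1,0,0,0,0]]'
cat > tips.py <<'E'
from h import *
status()
for n in ["scene","side"]:
    c,W=orange(n); z=W[...,2]; hsv=cv2.cvtColor(c["img"],cv2.COLOR_RGB2HSV); H,S=[hsv[...,i].astype(int) for i in range(2)]
    r=((H<5)|(H>174))&(S>150)&(W[...,1]>.125)&(W[...,1]<.1455)&(W[...,0]>.67)&(W[...,0]<.76)&(z>.1)
    o=(H>6)&(H<20)&(S>150)&(z>.1)&(W[...,1]>.09)&(W[...,1]<.14)&(abs(W[...,0]-.7)<.04)
    for k,m in (("redtip",r),("orangetip",o)):
        v,u=np.nonzero(m)
        if len(v): print(n,k,len(v),"px",u.mean(),v.mean(),"mean",W[m].mean(0),"lo",W[m].min(0),"hi",W[m].max(0))
E
python3 tips.py
```

```text
clock: 25.5
eef_pos: [0.6323, 0.158, 0.1854]
tcp_rot: [-0.175, -3.134, 0.001]
ft_force: [-0.7, 0.2, -0.4]
finger_gap: 0.0001
finger_force: 0.0
clock: 25.9
eef_pos: [0.633, 0.1582, 0.1773]
tcp_rot: [-0.175, -3.136, 0.0]
ft_force: [0.6, -0.1, -0.7]
finger_gap: 0.0
finger_force: 0.0
t 25.9 p [0.633  0.1582 0.1773] yaw of tool y 83.5964448070221 q [ 0.1802  0.4543  1.4088  0.      1.2788 -1.2789] F [ 0.6191 -0.1312 -0.7309] gap 2.1426230918697176e-05 grip 0.0
scene orange 35 [0.6976 0.0624 0.16  ] red 128 [[0.6406 0.1353 0.1608]
 [0.7234 0.1553 0.1761]
 [0.7289 0.1643 0.1838]]
scene redtip 36 px 351.22222222222223 242.44444444444446 mean [0.7201 0.1412 0.1756] lo [0.7033 0.1344 0.1603] hi [0.7272 0.1453 0.192 ]
scene orangetip 24 px 338.8333333333333 241.58333333333334 mean [0.7017 0.1088 0.16  ] lo [0.6959 0.096  0.1557] hi [0.7252 0.1385 0.1775]
side orange 2 [0.6954 0.0752 0.1598] red 96 [[0.6132 0.1313 0.1626]
 [0.6864 0.1452 0.1747]
 [0.7234 0.1599 0.1848]]
side redtip 53 px 342.64150943396226 158.9433962264151 mean [0.7044 0.1382 0.1753] lo [0.6717 0.1312 0.1627] hi [0.7267 0.1453 0.1874]
side orangetip 8 px 347.0 166.5 mean [0.6988 0.1034 0.1612] lo [0.696  0.0902 0.1592] hi [0.7024 0.1167 0.1643]
```

```bash
python3 -m inch '[[1,0,0,0.004,0],[1,0,0,0.004,0],[1,0,0,0,0],[1,0,0,0,0]]'
cat > col.py <<'E'
from h import *
status()
c=get_image("scene"); im=c["img"].astype(int); hsv=cv2.cvtColor(c["img"],cv2.COLOR_RGB2HSV); H,S,V=[hsv[...,i].astype(int) for i in range(3)]; W=cloud(c)
reg=np.zeros((400,640),bool); reg[215:275,305:375]=1
o=reg&(H>6)&(H<16)&(S>170); r=reg&((H<5)|(H>174))&(S>150)
for k,m in (("o",o),("r",r)):
    for u in range(305,375):
        v=np.nonzero(m[:,u])[0]
        if len(v): print(k,u,v.min(),v.max(),round(v.mean(),1),W[v,u].mean(0).round(4))
# row of the bar line for a few heights
for z in(.156,.158,.16,.162,.164): print(z,pix(c,[.6975,.065,z]).round(1),pix(c,[.7045,.125,z]).round(1),pix(c,[.706,.137,z]).round(1))
u0,v0=338,238
sub=c["img"][v0:v0+12,u0:u0+14]; print([[ "%02x%02x%02x"%tuple(p) for p in row] for row in sub])
E
python3 col.py
```

```text
clock: 26.4
eef_pos: [0.6328, 0.1582, 0.1691]
tcp_rot: [-0.175, -3.136, 0.0]
ft_force: [-0.2, -0.6, 0.5]
finger_gap: -0.0001
finger_force: 0.0
t 26.4 p [0.6328 0.1582 0.1691] yaw of tool y 83.59874491637972 q [ 0.1802  0.4611  1.4192  0.      1.2621 -1.2789] F [-0.189  -0.6479  0.5444] gap -0.0001203704042930119 grip 0.0
o 310 236 237 236.5 [0.6924 0.0326 0.1597]
o 311 237 237 237.0 [0.6926 0.0352 0.1585]
o 312 237 237 237.0 [0.6953 0.0383 0.161 ]
o 313 237 237 237.0 [0.6952 0.0409 0.1612]
o 314 237 238 237.5 [0.6951 0.0435 0.1599]
o 315 237 238 237.5 [0.6931 0.0458 0.1587]
o 316 237 238 237.5 [0.6943 0.0486 0.1599]
o 317 237 238 237.5 [0.6933 0.0511 0.1595]
o 318 238 238 238.0 [0.6949 0.054  0.1595]
o 319 238 239 238.5 [0.6972 0.057  0.16  ]
o 320 238 239 238.5 [0.6945 0.0592 0.1582]
o 321 238 239 238.5 [0.6948 0.0618 0.1588]
o 322 238 239 238.5 [0.6957 0.0646 0.1598]
o 334 240 241 240.5 [0.6984 0.0961 0.1594]
o 335 240 241 240.5 [0.7002 0.0988 0.1611]
o 336 241 241 241.0 [0.7003 0.1015 0.1599]
o 337 241 242 241.5 [0.7003 0.1041 0.1586]
o 338 241 242 241.5 [0.7013 0.1067 0.1598]
o 3
[... 2146 characters left out ...]
, 'e5ad7a', 'e4ac7a', 'e2aa78', 'e0a877', 'dea776', 'dda574', 'dca274', 'dba273', 'dca375', 'dfab79', 'c48762', 'b44a3d', 'bb3432'], ['ebb37d', 'ebb27d', 'ecb37e', 'ebb57d', 'ecb77d', 'edb77d', 'ecb57d', 'eab27d', 'e9b07b', 'e9af7a', 'eab57e', 'd59168', 'b34b3e', 'af3433'], ['e9b07d', 'e9b17d', 'e9b07d', 'e9b17d', 'eab17d', 'eab07d', 'eab17d', 'eab17d', 'ebb17d', 'ecb47f', 'f0bd83', 'cc845f', 'ab3935', 'b23534'], ['ebb27d', 'ebb37d', 'ebb47e', 'ebb37d', 'eab27d', 'eab07d', 'ebb07d', 'eab07d', 'e9b17d', 'eab27d', 'efbb81', 'cc825e', 'a63633', 'af3532'], ['f0b073', 'edb276', 'ebb178', 'eab178', 'ebb179', 'ebb17a', 'ebb27b', 'eab27b', 'e9b17c', 'eab37d', 'efbb83', 'cb805d', 'a73532', 'ab3534']]
```

```bash
python3 -m inch '[[1,0,0,0.0015,0],[1,0,0,0.0015,0],[1,0,0,0,0],[1,0,0,0,0]]'
cat > fit.py <<'E'
from h import *
status()
# sub-pixel: darkness/colour weight vs. wood background, averaged over pictures
ims=[];Z=[];Zr=[]
for _ in range(6):
    c=get_image("scene"); ims.append(c["img"].astype(float)); W=cloud(c)
    hsv=cv2.cvtColor(c["img"],cv2.COLOR_RGB2HSV); H,S=[hsv[...,i].astype(int) for i in range(2)]
    m=np.zeros((400,640),bool); m[230:250,305:347]=1; m&=(H>6)&(H<16)&(S>170); Z.append(W[m][:,2].mean())
    m=np.zeros((400,640),bool); m[236:250,347:350]=1; m&=((H<7)|(H>172))&(S>150); Zr.append(W[m].mean(0))
im=np.mean(ims,0); print("orange z",np.mean(Z),"red tip",np.mean(Zr,0))
wt=im[...,0]-im[...,2]  # R-B rises on orange and red
sat=(im[...,0]-im[...,2])/im[...,0]
for u in list(range(334,344))+[347,348,349]:
    col=sat[236:249,u]; b=np.median(col); w=np.clip(col-b-.06,0,None); print(u,round((w*np.arange(236,249)).sum()/max(w.sum(),1e-6),2),w.sum().round(2))
for z in(.158,.16,.162): print(z,[pix(c,[x,y,z]).round(2).tolist() for x,y in((.7005,.1),(.7045,.125),(.706,.135))])
E
python3 fit.py
```

```text
clock: 26.85
eef_pos: [0.6329, 0.1582, 0.1664]
tcp_rot: [-0.175, -3.136, 0.0]
ft_force: [-0.2, 0.0, 0.8]
finger_gap: -0.0001
finger_force: 0.4
t 26.85 p [0.6329 0.1582 0.1664] yaw of tool y 83.59962313183804 q [ 0.1802  0.4632  1.4228  0.      1.2559 -1.2789] F [-0.2454  0.0029  0.7755] gap -9.874128801304658e-05 grip 0.4014034476131201
orange z nan red tip [0.7039 0.1345 0.1605]
334 240.69 0.47
335 240.83 0.43
336 241.1 0.45
337 241.43 0.44
338 241.49 0.46
339 241.55 0.43
340 241.67 0.41
341 241.91 0.46
342 242.15 0.49
343 242.4 0.48
347 0.0 0.0
348 243.05 0.11
349 242.97 0.33
0.158 [[335.4, 241.58], [344.97, 243.54], [348.83, 244.3]]
0.16 [[335.43, 240.96], [345.01, 242.91], [348.88, 243.68]]
0.162 [[335.46, 240.34], [345.05, 242.29], [348.92, 243.05]]fit.py:12: RuntimeWarning: divide by zero encountered in divide
  sat=(im[...,0]-im[...,2])/im[...,0]
```

```bash
python3 -m inch '[[1,0,0,0.0005,0],[1,0,0,0.0005,0],[1,0,0,0,0],[1,0,0,0,0]]'
python3 fit.py 2>/dev/null
```

```text
clock: 27.55
eef_pos: [0.6331, 0.1582, 0.1656]
tcp_rot: [0.175, 3.136, 0.0]
ft_force: [-0.2, -0.6, 1.2]
finger_gap: -0.0001
finger_force: 1.0
t 27.55 p [0.6331 0.1582 0.1656] yaw of tool y 83.59880457609171 q [ 0.1802  0.4639  1.4237 -0.      1.2538 -1.2789] F [-0.233  -0.5949  1.2393] gap -5.496302045979916e-05 grip 1.0190080515498678
orange z nan red tip [0.7047 0.1344 0.16  ]
334 240.68 0.46
335 240.83 0.43
336 241.1 0.45
337 241.42 0.45
338 241.5 0.45
339 241.55 0.43
340 241.67 0.41
341 241.91 0.46
342 242.15 0.5
343 242.4 0.48
347 0.0 0.0
348 243.18 0.14
349 243.36 0.25
0.158 [[335.4, 241.58], [344.97, 243.54], [348.83, 244.3]]
0.16 [[335.43, 240.96], [345.01, 242.91], [348.88, 243.68]]
0.162 [[335.46, 240.34], [345.05, 242.29], [348.92, 243.05]]
```

The two are level within about 0.5 mm. I'll back off upward and check.

```bash
python3 -m inch '[[1,0,0,-0.005,0],[1,0,0,-0.02,0],[1,0,0,-0.04,0],[1,0,0,-0.04,0],[1,0,0,-0.03,0],[1,0,0,0,0],[1,0,0,0,0]]'
python3 fit.py 2>/dev/null; python3 - <<'E'
from h import *
orange("scene"); c,W=orange("side"); z=W[...,2]
hsv=cv2.cvtColor(c["img"],cv2.COLOR_RGB2HSV); g=(abs(hsv[...,0].astype(int)-78)<12)&(hsv[...,1]>100)
Q=W[g&(np.hypot(W[...,0]-.5855,W[...,1]-.02)<.05)&(z>.03)]; print("bell",len(Q),Q.min(0),Q.max(0))
for q in ["green_bell"]:
    for r in search_frame(q,"side")[:7]: print(r["score"],world(c,r["centre"]))
E
```

```text
clock: 28.55
eef_pos: [0.6333, 0.1583, 0.3014]
tcp_rot: [0.175, 3.135, 0.001]
ft_force: [-0.7, 0.5, -0.3]
finger_gap: 0.0
finger_force: 0.0
t 28.55 p [0.6333 0.1583 0.3014] yaw of tool y 83.59709515143591 q [ 0.1802  0.376   1.2232 -0.      1.5405 -1.2788] F [-0.7273  0.5021 -0.2893] gap 1.4224730964661295e-05 grip 0.0
orange z nan red tip [0.7047 0.1344 0.16  ]
334 240.68 0.45
335 240.82 0.43
336 241.1 0.44
337 241.42 0.43
338 241.49 0.45
339 241.55 0.43
340 241.68 0.41
341 241.91 0.45
342 242.15 0.49
343 242.4 0.48
347 0.0 0.0
348 243.18 0.14
349 243.35 0.25
0.158 [[335.4, 241.58], [344.97, 243.54], [348.83, 244.3]]
0.16 [[335.43, 240.96], [345.01, 242.91], [348.88, 243.68]]
0.162 [[335.46, 240.34], [345.05, 242.29], [348.92, 243.05]]
scene orange 35 [0.6963 0.0644 0.1595] red 152 [[0.6179 0.1383 0.1498]
 [0.722  0.1578 0.1651]
 [0.7282 0.1663 0.1725]]
side orange 4 [0.6979 0.0992 0.1615] red 115 [[0.6145 0.1289 0.1513]
 [0.6765 0.147  0.1644]
 [0.7193 0.1601 0.1753]]
bell 223 [ 0.5579 -0.0095  0.0656] [0.6048 0.038  0.1724]
0.89 [ 0.5208 -0.3207  0.0502]
0.82 [ 0.2899 -0.3323  0.0497]
0.81 [ 0.3079 -0.2214  0.0452]
0.69 [0.5785 0.0043 0.1063]
```

```bash
python3 -c "
from cell import bot
print(bot.close_job())"
```

```text
the job is handed in; nothing more can be done
None
```

The green bell hangs still by its loop in the hook's dip (about 4.5 N). The red marker sits level with the orange pointer to within about 0.5 mm by camera, the robot is clear of everything, and the job was handed in at about 29 s; no verdict came back.

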